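# Find the rocking lug of the printing bed and press its shim flat

### The arm

A 6-joint arm with a two-finger parallel gripper is mounted at the origin on a cart in front of the work surface, level with it; the furniture and walls round the work are solid. World frame = base frame: x ahead of the robot, y to its left, z up, the work surface at z = 0. Lengths are in mm, angles in rad, forces in N, time in s.
With the tool pointing down it reaches from about 350 to 775 mm from the base axis. Payload 7.3 kg.
Tool frame: the origin (TCP) lies at the very end of the fingers, on their centre line; the grasp point (between the pads) lies bot.grip_point_offset behind it (bot.grip_point_offset is the distance from the TCP to the grasp point, in mm); z points along the fingers, y is the line along which they close (so a half turn about z gives the same grasp; the last joint's range is limited). The gripper opens to 92 mm and grips with 3 to 60 N. Pads are 19 mm wide; open, the fingers measure 130 mm over their backs; the gripper's body (75 mm by 190 mm) begins 47 mm behind the grasp point.
Start: joints at [-1.426, 0.342, 1.524, -0, 1.275, -0.146], TCP at [150.55, -502.971, 226.741] pointing down, gripper open.
Joint ranges: [-2.53, 2.53], [-0.77, 2.02], [0.04, 2.7], [-1, 4.14], [0.28, 2.66], [-3.11, 3.11]. Speed limits (rad/s): [2.57, 2.57, 3.14, 3.14, 3.14, 3.14].

### API

Orientations are given as [roll, pitch, yaw] about the fixed x, y, z axes, in that order (R = Rz(yaw) Ry(pitch) Rx(roll)).
In Python, from plant import bot gives the robot as it stands. The module is installed in compiled form; this text tells all that it offers.
- The arm moves only by the tool carry_out, never from a script. Its argument "plan" is a list of rows, each an object of numbers: "tx", "ty", "tz": the shift along the world's x, y, z in mm; "rx", "ry", "rz": the turn, a rotation vector about the world's x, y, z in rad. A call has 1 to 12 rows; each row shifts and turns the commanded pose from where the row before left it; what a row does not reach is not made up. A row lasts 1/10 s, in which the tool goes at most 50 mm and 8.59 degrees, less where a joint would pass 70% of its speed; a pose out of reach is approached as far as the arm can. A call with a gripper value outside its range is refused whole. "gripper" is the closure, from 0 (fully open) to 1 (shut), set as the call begins (left out, the last holds). The fingers move at their own pace and stop on an object; the grip force is fixed at half the most. Time passes only in rows, so rows that do not move let the fingers close. It gives the time, the measured TCP pose, the force, the opening and the grip force at its end, in the units of the state.
- bot.get_obs(): the state, without advancing time (a new reading comes with each control period).
- bot.capture(name): name is "scene" or "top" or "wrist"; returns the picture (420x560x3 uint8, red, green, blue); there is no depth.
- bot.camera_model(name): a dict with "camera_matrix" (3x3 intrinsics, pixels), "dist" ([k1, k2, p1, p2, k3] as OpenCV has them; the pictures are not rectified), "R" (3x3) and "t" (3): a world point X has camera coordinates R X + t. Camera axes: x right, y down, z forward; pixel columns grow to the right and rows downward; lengths in mm; the calibration is good to about 2 mm. A picture is of the moment at which its call begins: read the wrist's pose just before it. camera_model takes no time and is no camera call; for the wrist camera it gives the pose at the moment of the call.
- bot.close_job(): hands the job in; it is judged then, once.
The state is a dict: "time": time; "joint_positions": joint angles; "dq": joint speeds; "tau": joint torques, N m; "tool_pos": TCP position; "tcp_rot": TCP orientation; "contact_force": force on the tool from outside, world axes, zero at the start; "moment": the same for the moment, N m; "grip_width": finger opening in mm; "finger_force": force on a finger pad.
Only numpy, scipy, OpenCV 4.12 (cv2) and the standard library are available. Lean on these libraries where they do the work, as an engineer would, in place of code of your own. Each camera call takes 0.05 s, during which the arm holds its last target. There are 200 camera calls.

### The job

One of the four corner lugs of the aluminium printing bed rocks. Press down on top of the lugs with a fingertip, one after another, until you find the one that sinks, and only then press the brass shim tongue of that same lug fully flat, so that the bed is level again. Leave the other three tongues standing up, do not lift the bed or take anything in the gripper, keep the eraser on the bed and leave the things around it alone.

Things in the scene. Friction and masses are not known exactly. Their poses are not given: they have to be found in the camera images.
- base: Fixed plywood base board, 210 x 262 x 12 mm, lying on the table. Origin on the table plane below the centre of the bed; x points to the bed's far edge, y to its left edge, z up. Eight short steel pins on it (tops 33 mm above the table) keep the bed within about 3 mm.
- bed: Loose H-shaped aluminium printing bed: a 130 x 130 x 8 mm plate with a lug at each corner that sticks out sideways (lug 32 mm along x, reaching from y = 60 to 112 mm, at x = +-50 mm). About 0.6 kg. Origin at the centre of its underside, which is 30 mm above the table when level (top at 38 mm); axes as the base. Each lug rests on one foot, at (+-50, +-93) mm. An eraser lies on its middle.
- lug_a (a point): Press point of foot a: the middle of the etched circle on top of the lug that rests on this foot, 38 mm above the table with the bed level (a fixed point, it does not sink with the lug). Which foot is at which corner changes from run to run.
- shim_a_pad (a point): Point to press on the brass shim tongue of foot a (moves with the tongue): on its upper face, 30 mm from its hinge. The tongue is 24 mm wide and about 40 mm long and points to the base's -x from the lug, beside or in front of the bed; its hinge is 22 mm to -x of the lug's press point, 24.5 mm above the table. Standing up it slopes, point about 37 mm above the table; flat, the point is about 26 mm above the table and 52 mm to -x of the lug point.
- lug_b (a point): The same as lug_a, for foot b.
- shim_b_pad (a point): The same as shim_a_pad, on the tongue of foot b.
- lug_c (a point): The same as lug_a, for foot c.
- shim_c_pad (a point): The same as shim_a_pad, on the tongue of foot c.
- lug_d (a point): The same as lug_a, for foot d.
- shim_d_pad (a point): The same as shim_a_pad, on the tongue of foot d.
- seat_a (a joint): How far the steel seat of foot a, under its lug, has sunk (m): 0 at the start for all four. Three seats are firm (under 0.5 mm); one, unknown, gives at about 4 N and sinks 5 mm when its lug is pressed; the bed then rocks there, and the seat stays sunk.
- seat_b (a joint): The same as seat_a, for foot b.
- seat_c (a joint): The same as seat_a, for foot c.
- seat_d (a joint): The same as seat_a, for foot d.
- shim_a (a joint): Angle of the shim tongue of foot a (rad): 0 to 0.03 standing up at the start, 0.4 pressed flat on its rubber stop. It takes about 8 N at its press point, more (up to 12 N) when it lifts the bed, and stays where it is left. Its toe, on the other side of the hinge, rises below the lug and carries the sunk lug at the level height when the tongue is flat (pressing that lug again with more than about 15 N would push the tongue back up).
- shim_b (a joint): The same as shim_a, for foot b.
- shim_c (a joint): The same as shim_a, for foot c.
- shim_d (a joint): The same as shim_a, for foot d.
- eraser: Bystander: blue and white eraser 23 x 60 x 13 mm lying on the bed. Loose; origin at the centre of its underside.
- ink_red: Bystander: dark red ink bottle with a white cap, 43 x 43 x 60 mm. Loose; origin at the centre of its underside.
- glue_stick: Bystander: yellow and blue glue stick, 26 mm across, 89 mm tall, standing behind the base. Loose; origin at the centre of its underside.
- paint_tube: Bystander: paint tube with a green band, 36 x 125 x 20 mm. Loose; origin at the centre of its underside.
- clip: Bystander: black bulldog clip, 23 x 40 x 35 mm. Loose; origin at the centre of its underside.

How it is judged:
By the outcome, as a careful person would: the job done as asked, in the order asked, and still so for the second after the job is handed in, with the robot touching nothing.
It also fails if it takes over 64 s, if anything falls off the work surface, if the arm or the gripper's body presses on something with over 40 N, if the wrist force passes 120 N, or if a joint passes its speed limit or range.

## Working session

There is one attempt and no reset: what is moved stays moved. The work goes in short steps, Python scripts to look and compute and a tool call to move; the robot and the scene stay as the last step left them, time stands still between calls to the robot, and variables do not carry over. Pictures are saved under pics/ and viewed, at most 10 in all, crops included, and the job is handed in when it is done.

Besides the shell and the picture viewer there is one more tool, called as name(argument=value, ...) on one line, values as JSON. carry_out: Moves the arm, as the interface text tells. Its arguments: {"type":"object","properties":{"plan":{"type":"array"},"gripper":{"type":"number"}},"required":["plan"]}

```bash
mkdir -p pics
python3 - <<'E'
from plant import bot
import cv2
o=bot.get_obs();print(o)
for n in("scene","top"):
    cv2.imwrite(f"pics/{n}0.png",bot.capture(n)[:,:,::-1]); m=bot.camera_model(n); print(m)
E
```

```text
{'time': 0.0, 'joint_positions': array([-1.42599320e+00,  3.42706640e-01,  1.52505186e+00, -2.08193827e-05,
        1.27539029e+00, -1.45980044e-01]), 'dq': array([0.00046813, 0.00077667, 0.00097099, 0.00027063, 0.00202314,
       0.00085562]), 'tau': array([-1.75125428e-03, -4.31241024e+01, -2.44228953e+01,  7.15137203e-02,
        5.57394954e-02, -1.06980574e-04]), 'tool_pos': array([ 150.48251131, -502.53044623,  226.04115128]), 'tcp_rot': array([-3.14005017e+00, -2.06663424e-04,  2.90789087e-01]), 'contact_force': array([ 0.42696642,  0.09967668, -0.15849986]), 'moment': array([-0.00331804,  0.00250853,  0.04300536]), 'finger_force': 0.0, 'grip_width': 91.93032610021888}
{'camera_matrix': array([[428.71242119,   0.        , 289.23757847],
       [  0.        , 428.71242119, 207.33039636],
       [  0.        ,   0.        ,   1.        ]]), 'dist': array([0.03243048, 0.        , 0.        , 0.        , 0.        ]), 'R': array([[ 0.90684304, -0.42096699,  0.02055442],
       [-0.19181018, -0.45563841, -0.86925399],
       [ 0.37529262,  0.78433438, -0.49393828]]), 't': array([-402.70009209,  268.53566033,  523.8496975 ])}
{'camera_matrix': array([[409.98807392,   0.        , 285.14147938],
       [  0.        , 409.98807392, 201.94080827],
       [  0.        ,   0.        ,   1.        ]]), 'dist': array([-0.10958349,  0.        ,  0.        ,  0.        ,  0.        ]), 'R': array([[ 0.00609271, -0.99994103, -0.00899021],
       [-0.9877483 , -0.00461598, -0.15598715],
       [ 0.15593645,  0.00983045, -0.98771817]]), 't': array([275.38192717, 537.87639683, 863.99383377])}
```

View pics/scene0.png

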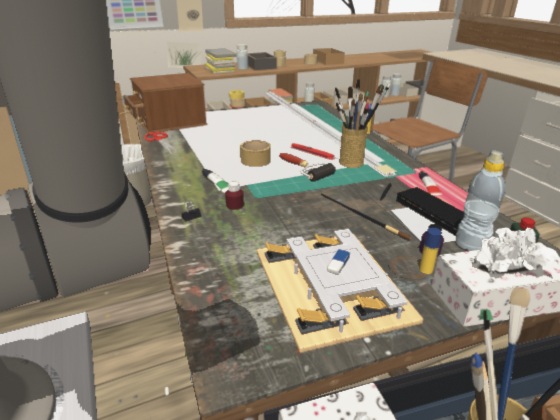

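View pics/top0.png

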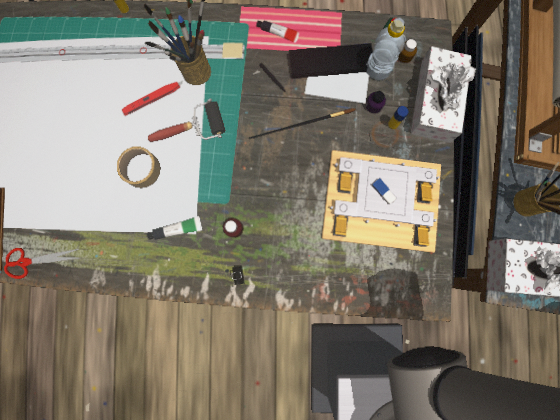

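The base board is in the top view at about (322–441, 151–251). The lug circles are near (348,164), (432,171), (341,211) and (428,218), and the tongues sit below them, towards the robot. Next I'll fit the board pose.

```bash
cat > h.py <<'E'
import numpy as np,cv2
def ray(m,px,z):
    u=cv2.undistortPoints(np.array(px,float).reshape(-1,1,2),m["camera_matrix"],m["dist"]).reshape(-1,2)
    d=np.c_[u,np.ones(len(u))]@m["R"]; c=-m["R"].T@m["t"]
    return c+d*((z-c[2])/d[:,2])[:,None]
def proj(m,X):
    return cv2.projectPoints(np.array(X,float).reshape(-1,1,3),cv2.Rodrigues(m["R"])[0],m["t"],m["camera_matrix"],m["dist"])[0].reshape(-1,2)
def world(p,yaw,L):
    c,s=np.cos(yaw),np.sin(yaw);L=np.array(L,float).reshape(-1,3)
    return np.c_[p[0]+c*L[:,0]-s*L[:,1],p[1]+s*L[:,0]+c*L[:,1],L[:,2]]
LUG=[(sx*50,sy*93,38) for sx in(1,-1) for sy in(1,-1)]
PAD=[(sx*50-50,sy*93,36) for sx in(1,-1) for sy in(1,-1)]
E
python3 - <<'E'
from h import *
from plant import bot
m=bot.camera_model("top");im=cv2.imread("pics/top0.png")
hsv=cv2.cvtColor(im,cv2.COLOR_BGR2HSV)
k=cv2.inRange(hsv,(10,60,150),(30,200,255));k[:,:310]=0;k[:,455:]=0;k[:140]=0;k[260:]=0
k=cv2.morphologyEx(k,cv2.MORPH_OPEN,np.ones((3,3)))
ys,xs=np.nonzero(k);P=ray(m,np.c_[xs,ys],12)[:,:2]
(c,s,a)=cv2.minAreaRect(P.astype(np.float32));print(c,s,a)
yaw=np.deg2rad(a);yaw=(yaw+np.pi/4)%(np.pi/2)-np.pi/4;print("yaw",yaw)
L=world(c,yaw,LUG);Q=world(c,yaw,PAD);print(L.round(1),Q.round(1))
v=cv2.resize(im[140:265,310:455],None,fx=5,fy=5,interpolation=cv2.INTER_CUBIC)[:600,:]
for X,col in((L,(0,0,255)),(Q,(255,0,255))):
    for p in proj(m,X): cv2.drawMarker(v,tuple(int(t) for t in ((p-[310,140])*5+2)),col,0,16,1)
cv2.imwrite("pics/crop.png",v)
E
```

```text
(546.52734375, 54.07233428955078) (261.3458251953125, 210.64671325683594) 83.09345245361328
yaw -0.12054199462998394
[[607.3 140.4  38. ]
 [585.  -44.3  38. ]
 [508.1 152.4  38. ]
 [485.7 -32.2  38. ]] [[557.7 146.4  36. ]
 [535.3 -38.3  36. ]
 [458.4 158.4  36. ]
 [436.1 -26.2  36. ]]
```

View pics/crop.png

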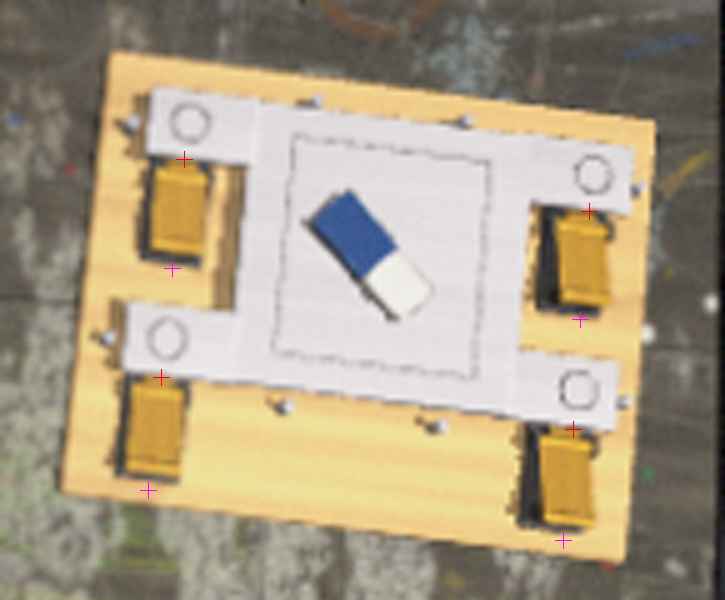

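The crop shows the four lug circles at crop px (190,123), (593,175), (167,340) and (579,390). The board is off-centre to -x, so I'll use the circles themselves. The tongues span about 24 mm just below each lug.

Run:
```python
from h import *
from plant import bot
m=bot.camera_model("top")
px=(np.array([(190,123),(593,175),(167,340),(579,390)])-2)/5+[310,140]
W=ray(m,px,38);print(W.round(1))
M,_=cv2.estimateAffinePartial2D(np.array(LUG)[:,:2],W[:,:2]);print(M,np.hypot(M[0,0],M[1,0]))
yaw=np.arctan2(M[1,0],M[0,0]);p=M[:,2];print(p,yaw)
print("lug",world(p,yaw,LUG).round(1));
print("pad up",world(p,yaw,[(x-2,y,z) for x,y,z in PAD]).round(1))
print("pad flat",world(p,yaw,[(x-2,y,26) for x,y,z in PAD]).round(1))
# second check from scene picture: tongue far-edge centres
t=(np.array([(175,258),(583,305),(152,472),(567,522)])-2)/5+[310,140]
print("tongue tips",ray(m,t,40).round(1))
print("bystanders",ray(m,[(398,118),(376,101),(233,228),(238,275)],30).round(0))
print(bot.grip_point_offset)
```

```text
[[624.4 137.4  38. ]
 [601.8 -46.9  38. ]
 [525.1 149.6  38. ]
 [503.3 -35.5  38. ]]Traceback (most recent call last):
  File "<stdin>", line 6, in <module>
cv2.error: OpenCV(4.12.0) /io/opencv/modules/calib3d/src/ptsetreg.cpp:1108: error: (-215:Assertion failed) count >= 0 && to.checkVector(2) == count in function 'estimateAffinePartial2D'
```

carry_out(plan=[{"tx":29,"ty":38.5,"rz":-0.035},{"tx":29,"ty":38.5,"rz":-0.035},{"tx":29,"ty":38.5,"rz":-0.035},{"tx":29,"ty":38.5,"rz":-0.035},{"tx":29,"ty":38.5,"rz":-0.035},{"tx":29,"ty":38.5,"rz":-0.035},{"tx":29,"ty":38.5,"rz":-0.035},{"tx":29,"ty":38.5,"rz":-0.035},{"tx":29,"ty":38.5,"rz":-0.035},{"tx":29,"ty":38.5,"rz":-0.035},{"tx":29,"ty":38.5,"rz":-0.035},{"tx":29,"ty":38.5,"rz":-0.025}], gripper=1)

```text
invalid input at $.plan[0]: expected keys tx, ty, tz, rx, ry, rz
```

Run:
```python
from h import *
from plant import bot
print(bot.grip_point_offset, bot.get_obs()["tool_pos"],bot.get_obs()["tcp_rot"])
m=bot.camera_model("top")
print("glue",ray(m,[(398,118)],45).round(0))
cv2.imwrite("pics/w1.png",bot.capture("wrist")[:,:,::-1])
L=np.array([[624.4,137.4,38],[601.8,-46.9,38],[525.1,149.6,38],[503.3,-35.5,38]])
print(proj(bot.camera_model("wrist"),L).round(0))
```

```text
18.8 [ 150.50305564 -502.58122081  226.10543836] [-3.14019482e+00 -2.17118984e-04  2.90818046e-01]
glue [[734.  19.  45.]]
[[ 717.  779.]
 [ 161.  -22.]
 [ 261.  180.]
 [  31. -144.]]
```

View pics/w1.png

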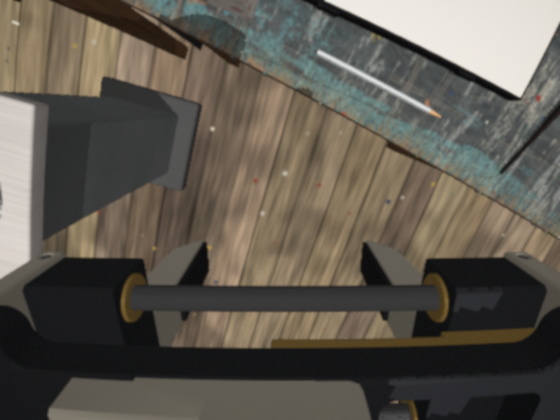

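The move was refused because every key is required, so this picture only shows the floor from the start pose. I'll resend with all the keys.

carry_out(plan=[{"tx":29,"ty":38.5,"tz":0,"rx":0,"ry":0,"rz":-0.035},{"tx":29,"ty":38.5,"tz":0,"rx":0,"ry":0,"rz":-0.035},{"tx":29,"ty":38.5,"tz":0,"rx":0,"ry":0,"rz":-0.035},{"tx":29,"ty":38.5,"tz":0,"rx":0,"ry":0,"rz":-0.035},{"tx":29,"ty":38.5,"tz":0,"rx":0,"ry":0,"rz":-0.035},{"tx":29,"ty":38.5,"tz":0,"rx":0,"ry":0,"rz":-0.035},{"tx":29,"ty":38.5,"tz":0,"rx":0,"ry":0,"rz":-0.035},{"tx":29,"ty":38.5,"tz":0,"rx":0,"ry":0,"rz":-0.035},{"tx":29,"ty":38.5,"tz":0,"rx":0,"ry":0,"rz":-0.035},{"tx":29,"ty":38.5,"tz":0,"rx":0,"ry":0,"rz":-0.035},{"tx":29,"ty":38.5,"tz":0,"rx":0,"ry":0,"rz":-0.035},{"tx":29,"ty":38.5,"tz":0,"rx":0,"ry":0,"rz":-0.025}], gripper=1)

```text
time: 1.35
tool_pos: [499.3, -39.0, 226.7]
tcp_rot: [3.141, 0.0, -0.12]
contact_force: [0.3, -1.4, 0.7]
grip_width: 1.5
finger_force: 0.0
```

Run:
```python
from h import *
from plant import bot
o=bot.get_obs();print(o["time"],o["tool_pos"],o["tcp_rot"],o["contact_force"],o["grip_width"])
m=bot.camera_model("wrist");im=bot.capture("wrist")[:,:,::-1].copy()
L=np.array([[624.4,137.4,38],[601.8,-46.9,38],[525.1,149.6,38],[503.3,-35.5,38]])
cv2.imwrite("pics/w2.png",im)
for p in proj(m,L): print(p.round(0)); cv2.drawMarker(im,tuple(int(t) for t in p),(0,0,255),0,16,1)
cv2.imwrite("pics/w2m.png",im)
```

```text
1.35 [499.33252253 -39.04055343 226.65163569] [ 3.14137079e+00  1.80467952e-04 -1.20299836e-01] [ 0.26955587 -1.4413401   0.65224271] 1.5135175169743564
[116.  94.]
[280.  91.]
[129. 179.]
[280. 178.]
```

View pics/w2m.png

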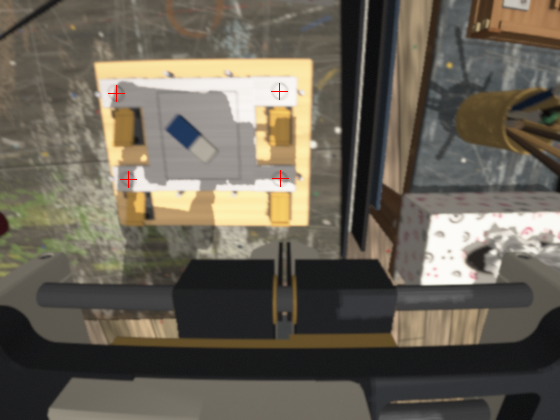

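The lug markers match the circles in the wrist view (280,178; 280,91; 129,179; 116,94), so the calibration holds. Descending on the near-right lug.

carry_out(plan=[{"tx":4,"ty":3.5,"tz":-40,"rx":0,"ry":0,"rz":0},{"tx":0,"ty":0,"tz":-45,"rx":0,"ry":0,"rz":0},{"tx":0,"ty":0,"tz":-45,"rx":0,"ry":0,"rz":0},{"tx":0,"ty":0,"tz":-35,"rx":0,"ry":0,"rz":0},{"tx":0,"ty":0,"tz":-15,"rx":0,"ry":0,"rz":0},{"tx":0,"ty":0,"tz":0,"rx":0,"ry":0,"rz":0},{"tx":0,"ty":0,"tz":0,"rx":0,"ry":0,"rz":0}])

```text
time: 2.1
tool_pos: [502.8, -37.6, 47.0]
tcp_rot: [3.141, 0.0, -0.119]
contact_force: [-0.0, -0.9, 0.4]
grip_width: 0.3
finger_force: 0.0
```

carry_out(plan=[{"tx":0,"ty":2,"tz":-3,"rx":0,"ry":0,"rz":0},{"tx":0,"ty":0,"tz":-2,"rx":0,"ry":0,"rz":0},{"tx":0,"ty":0,"tz":-1,"rx":0,"ry":0,"rz":0},{"tx":0,"ty":0,"tz":-1,"rx":0,"ry":0,"rz":0},{"tx":0,"ty":0,"tz":-1,"rx":0,"ry":0,"rz":0},{"tx":0,"ty":0,"tz":-1,"rx":0,"ry":0,"rz":0},{"tx":0,"ty":0,"tz":0,"rx":0,"ry":0,"rz":0}])

```text
time: 2.8
tool_pos: [502.6, -35.5, 38.0]
tcp_rot: [3.141, -0.0, -0.119]
contact_force: [0.1, -0.2, 3.1]
grip_width: 0.2
finger_force: 1.3
```

carry_out(plan=[{"tx":0,"ty":0,"tz":-0.5,"rx":0,"ry":0,"rz":0},{"tx":0,"ty":0,"tz":-0.5,"rx":0,"ry":0,"rz":0},{"tx":0,"ty":0,"tz":0,"rx":0,"ry":0,"rz":0}])

```text
time: 3.1
tool_pos: [502.7, -35.5, 37.8]
tcp_rot: [3.141, -0.001, -0.119]
contact_force: [-3.5, -0.1, 12.1]
grip_width: 0.8
finger_force: 6.0
```

The near-right lug is firm: 12 N with no sinking. Next is the near-left lug.

carry_out(plan=[{"tx":0,"ty":0,"tz":15,"rx":0,"ry":0,"rz":0},{"tx":0,"ty":0,"tz":19,"rx":0,"ry":0,"rz":0},{"tx":5,"ty":45,"tz":0,"rx":0,"ry":0,"rz":0},{"tx":5.5,"ty":47,"tz":0,"rx":0,"ry":0,"rz":0},{"tx":6,"ty":47,"tz":0,"rx":0,"ry":0,"rz":0},{"tx":6,"ty":46,"tz":0,"rx":0,"ry":0,"rz":0},{"tx":0,"ty":0,"tz":-15,"rx":0,"ry":0,"rz":0},{"tx":0,"ty":0,"tz":-12,"rx":0,"ry":0,"rz":0},{"tx":0,"ty":0,"tz":-4,"rx":0,"ry":0,"rz":0},{"tx":0,"ty":0,"tz":-2,"rx":0,"ry":0,"rz":0},{"tx":0,"ty":0,"tz":0,"rx":0,"ry":0,"rz":0}])

```text
time: 4.2
tool_pos: [525.1, 148.6, 37.8]
tcp_rot: [3.141, 0.0, -0.121]
contact_force: [1.1, -0.2, -0.1]
grip_width: 0.4
finger_force: 0.1
```

carry_out(plan=[{"tx":0,"ty":0,"tz":-0.5,"rx":0,"ry":0,"rz":0},{"tx":0,"ty":0,"tz":0,"rx":0,"ry":0,"rz":0}])

```text
time: 4.4
tool_pos: [525.5, 149.0, 37.6]
tcp_rot: [3.142, -0.001, -0.12]
contact_force: [-0.0, -0.4, -0.4]
grip_width: 0.2
finger_force: 0.1
```

carry_out(plan=[{"tx":0,"ty":0,"tz":-0.5,"rx":0,"ry":0,"rz":0},{"tx":0,"ty":0,"tz":-0.5,"rx":0,"ry":0,"rz":0},{"tx":0,"ty":0,"tz":0,"rx":0,"ry":0,"rz":0}])

```text
time: 4.7
tool_pos: [525.5, 149.2, 36.7]
tcp_rot: [3.141, -0.001, -0.119]
contact_force: [0.8, -2.8, 4.5]
grip_width: 0.2
finger_force: 2.1
```

carry_out(plan=[{"tx":0,"ty":0,"tz":-0.5,"rx":0,"ry":0,"rz":0},{"tx":0,"ty":0,"tz":0,"rx":0,"ry":0,"rz":0},{"tx":0,"ty":0,"tz":0,"rx":0,"ry":0,"rz":0}])

```text
time: 5.0
tool_pos: [525.4, 149.5, 35.9]
tcp_rot: [3.142, -0.001, -0.119]
contact_force: [0.1, -2.7, 3.5]
grip_width: 0.7
finger_force: 2.1
```

carry_out(plan=[{"tx":0,"ty":0,"tz":-0.5,"rx":0,"ry":0,"rz":0},{"tx":0,"ty":0,"tz":0,"rx":0,"ry":0,"rz":0},{"tx":0,"ty":0,"tz":0,"rx":0,"ry":0,"rz":0}])

```text
time: 5.3
tool_pos: [525.2, 149.6, 35.3]
tcp_rot: [-3.142, -0.0, -0.119]
contact_force: [1.1, -2.6, 4.4]
grip_width: 0.3
finger_force: 2.0
```

The near-left lug is sinking at about 4 N. I'll press until it bottoms out.

carry_out(plan=[{"tx":0,"ty":0,"tz":-0.5,"rx":0,"ry":0,"rz":0},{"tx":0,"ty":0,"tz":-0.5,"rx":0,"ry":0,"rz":0},{"tx":0,"ty":0,"tz":-0.5,"rx":0,"ry":0,"rz":0},{"tx":0,"ty":0,"tz":-0.5,"rx":0,"ry":0,"rz":0},{"tx":0,"ty":0,"tz":-0.5,"rx":0,"ry":0,"rz":0},{"tx":0,"ty":0,"tz":0,"rx":0,"ry":0,"rz":0}])

```text
time: 5.9
tool_pos: [525.2, 149.6, 33.5]
tcp_rot: [-3.141, -0.001, -0.119]
contact_force: [-1.9, -2.2, 11.9]
grip_width: 0.5
finger_force: 5.6
```

carry_out(plan=[{"tx":0,"ty":0,"tz":-0.5,"rx":0,"ry":0,"rz":0},{"tx":0,"ty":0,"tz":-0.5,"rx":0,"ry":0,"rz":0},{"tx":0,"ty":0,"tz":0,"rx":0,"ry":0,"rz":0}])

```text
time: 6.2
tool_pos: [525.3, 149.6, 33.3]
tcp_rot: [-3.141, -0.001, -0.119]
contact_force: [-3.8, -2.2, 18.3]
grip_width: 0.5
finger_force: 9.2
```

Bottomed out at 33.3 mm and 18 N, so the near-left lug is the loose one. Next is its tongue pad, 52 mm to the bed's -x.

carry_out(plan=[{"tx":0,"ty":0,"tz":10,"rx":0,"ry":0,"rz":0},{"tx":0,"ty":0,"tz":25,"rx":0,"ry":0,"rz":0},{"tx":-25,"ty":3,"tz":0,"rx":0,"ry":0,"rz":0},{"tx":-25.5,"ty":3,"tz":0,"rx":0,"ry":0,"rz":0},{"tx":0,"ty":0,"tz":-15,"rx":0,"ry":0,"rz":0},{"tx":0,"ty":0,"tz":-3,"rx":0,"ry":0,"rz":0},{"tx":0,"ty":0,"tz":0,"rx":0,"ry":0,"rz":0}])

```text
time: 6.9
tool_pos: [474.1, 155.7, 48.1]
tcp_rot: [3.141, 0.002, -0.119]
contact_force: [1.4, -0.2, -0.2]
grip_width: 0.6
finger_force: 0.0
```

Run:
```python
from h import *
from plant import bot
s=bot.capture("scene")[:,:,::-1][220:350,240:430];a=cv2.resize(s,(760,520),interpolation=cv2.INTER_CUBIC)
cv2.imwrite("pics/s1.png",a)
```

```text
(no output)
```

View pics/s1.png

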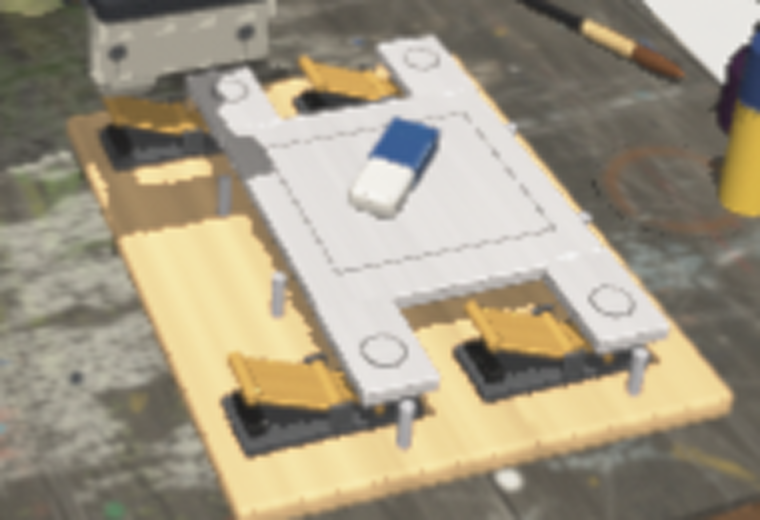

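The fingers, seen at crop (170,55), hover above the near-left tongue at (150,115). The eraser is in place. Pressing the tongue now.

carry_out(plan=[{"tx":0,"ty":0,"tz":-4,"rx":0,"ry":0,"rz":0},{"tx":0,"ty":0,"tz":-4,"rx":0,"ry":0,"rz":0},{"tx":0,"ty":0,"tz":-2,"rx":0,"ry":0,"rz":0},{"tx":0,"ty":0,"tz":-2,"rx":0,"ry":0,"rz":0},{"tx":0,"ty":0,"tz":-1,"rx":0,"ry":0,"rz":0},{"tx":0,"ty":0,"tz":0,"rx":0,"ry":0,"rz":0}])

```text
time: 7.55
tool_pos: [473.1, 155.7, 35.8]
tcp_rot: [3.141, 0.003, -0.119]
contact_force: [-3.9, 0.8, 6.6]
grip_width: 0.5
finger_force: 3.4
```

carry_out(plan=[{"tx":0,"ty":0,"tz":-1,"rx":0,"ry":0,"rz":0},{"tx":0,"ty":0,"tz":-1,"rx":0,"ry":0,"rz":0},{"tx":0,"ty":0,"tz":-1,"rx":0,"ry":0,"rz":0},{"tx":0,"ty":0,"tz":0,"rx":0,"ry":0,"rz":0}])

```text
time: 7.95
tool_pos: [473.2, 155.7, 32.8]
tcp_rot: [3.141, 0.003, -0.119]
contact_force: [-5.0, 0.3, 6.8]
grip_width: 0.7
finger_force: 3.3
```

carry_out(plan=[{"tx":0,"ty":0,"tz":-1,"rx":0,"ry":0,"rz":0},{"tx":0,"ty":0,"tz":-1,"rx":0,"ry":0,"rz":0},{"tx":0,"ty":0,"tz":-1,"rx":0,"ry":0,"rz":0},{"tx":0,"ty":0,"tz":0,"rx":0,"ry":0,"rz":0}])

```text
time: 8.35
tool_pos: [473.3, 155.6, 29.7]
tcp_rot: [3.141, 0.003, -0.119]
contact_force: [-3.9, -0.1, 5.4]
grip_width: 0.5
finger_force: 3.1
```

carry_out(plan=[{"tx":0,"ty":0,"tz":-1,"rx":0,"ry":0,"rz":0},{"tx":0,"ty":0,"tz":-1,"rx":0,"ry":0,"rz":0},{"tx":0,"ty":0,"tz":-1,"rx":0,"ry":0,"rz":0},{"tx":0,"ty":0,"tz":0,"rx":0,"ry":0,"rz":0}])

```text
time: 8.75
tool_pos: [473.2, 155.6, 27.4]
tcp_rot: [3.141, 0.003, -0.119]
contact_force: [-6.7, -0.4, 14.9]
grip_width: 0.6
finger_force: 7.2
```

carry_out(plan=[{"tx":0,"ty":0,"tz":-1,"rx":0,"ry":0,"rz":0},{"tx":0,"ty":0,"tz":-0.5,"rx":0,"ry":0,"rz":0},{"tx":0,"ty":0,"tz":0,"rx":0,"ry":0,"rz":0}])

```text
time: 9.05
tool_pos: [473.3, 155.7, 27.0]
tcp_rot: [3.141, 0.002, -0.119]
contact_force: [-10.5, -0.4, 25.7]
grip_width: 0.5
finger_force: 12.8
```

carry_out(plan=[{"tx":0,"ty":0,"tz":-0.5,"rx":0,"ry":0,"rz":0},{"tx":0,"ty":0,"tz":0,"rx":0,"ry":0,"rz":0},{"tx":0,"ty":0,"tz":0,"rx":0,"ry":0,"rz":0}])

```text
time: 9.35
tool_pos: [473.4, 155.7, 26.9]
tcp_rot: [3.141, 0.002, -0.119]
contact_force: [-12.4, -0.9, 29.5]
grip_width: 0.1
finger_force: 14.6
```

carry_out(plan=[{"tx":0,"ty":0,"tz":5,"rx":0,"ry":0,"rz":0},{"tx":0,"ty":0,"tz":30,"rx":0,"ry":0,"rz":0},{"tx":-20,"ty":0,"tz":40,"rx":0,"ry":0,"rz":0},{"tx":-25,"ty":0,"tz":40,"rx":0,"ry":0,"rz":0},{"tx":-25,"ty":0,"tz":40,"rx":0,"ry":0,"rz":0},{"tx":0,"ty":0,"tz":40,"rx":0,"ry":0,"rz":0},{"tx":0,"ty":0,"tz":0,"rx":0,"ry":0,"rz":0}])

```text
time: 10.05
tool_pos: [407.0, 156.2, 224.8]
tcp_rot: [-3.138, -0.01, -0.119]
contact_force: [-0.1, 0.4, 0.8]
grip_width: 0.5
finger_force: 0.0
```

Run:
```python
from h import *
from plant import bot
s=bot.capture("scene")[:,:,::-1][220:350,240:430];a=cv2.resize(s,(760,520),interpolation=cv2.INTER_CUBIC)
cv2.imwrite("pics/s2.png",a)
print(bot.get_obs()["contact_force"],bot.get_obs()["tool_pos"])
```

```text
[-0.10244585 -0.47763436  0.16589361] [406.01293038 155.84972963 222.14561862]
```

View pics/s2.png

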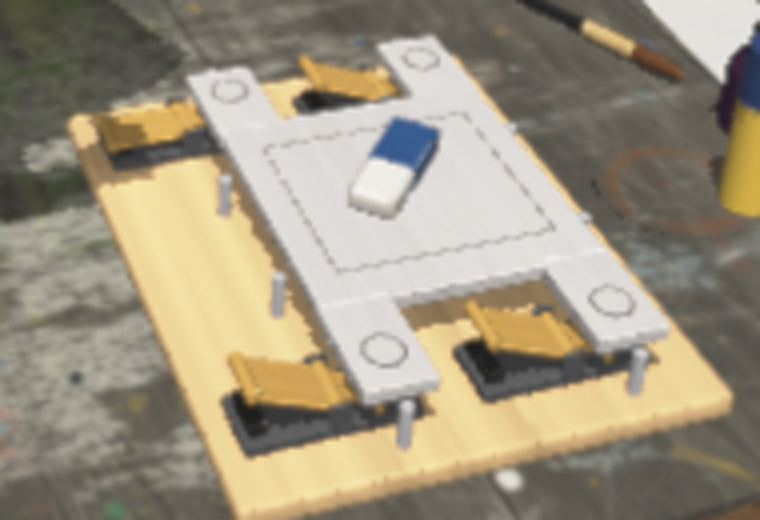

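The near-left tongue now lies flat at about (150,125). The other three stand up, the eraser is in place and the bed is level. Handing in.

```bash
python3 -c "
from plant import bot
print(bot.close_job())"
```

```text
the job is handed in; nothing more can be done
None
```

The near-left lug was the loose one: it sank about 4–5 mm under a press at roughly 4 N. I pressed its tongue flat against its stop and handed the job in. The near-right lug tested firm, I never pressed the two far lugs, and the other three tongues and the eraser were left as they were.

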